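# Load a bottle into the bench rack and latch its retaining arm

## Robot

A 6-joint arm with a two-finger parallel gripper is mounted at the origin on a cart in front of the work surface, level with it; the furniture and walls round the work are solid. World frame = base frame: x ahead of the robot, y to its left, z up, the work surface at z = 0. Lengths are in m, angles in rad, forces in N, time in s.
With the tool pointing down it reaches from about 0.35 to 0.975 m from the base axis. Payload 4.9 kg.
Tool frame: the origin (TCP) lies at the very end of the fingers, on their centre line; the grasp point (between the pads) lies 19 mm behind it; z points along the fingers, y is the line along which they close (so a half turn about z gives the same grasp; the last joint's range is limited). The gripper opens to 85 mm and grips with 20 to 120 N. Pads are 22 mm wide; open, the fingers measure 114 mm over their backs; the gripper's body (76 mm by 85 mm) begins 54 mm behind the grasp point. The pads swing forward as they close: fully open they stand 13 mm farther back than shut.
Start: joints at [1.157, 0.053, 1.613, -0, 1.476, -0.119], TCP at [0.182, 0.598, 0.231] pointing down, gripper open.
Joint ranges: [-3.01, 3.01], [-1.01, 2.22], [0.06, 2.58], [-1.02, 4.17], [0.09, 2.62], [-3.14, 3.14]. Speed limits (rad/s): [2.57, 2.57, 3.14, 3.14, 3.14, 3.14].

## Interface

Orientations are given as [roll, pitch, yaw] about the fixed x, y, z axes, in that order (R = Rz(yaw) Ry(pitch) Rx(roll)).
In Python, from cell import status, viewer, order, models gives the robot as it stands.
- The arm moves only by the shell command python3 -m inch 'ROWS'. ROWS is a JSON object of lists of equal length, an entry for each row: "turn": the turn, a rotation vector about the tool's x, y, z in rad, a list of three; "dp": the shift along the tool's x, y, z in cm, a list of three; "gripper": the finger opening in cm, from 0 to 8.54. A call has 1 to 10 rows; each row is the pose to reach, as a shift and turn from the pose commanded when the call began, along the tool's axes at that moment; what a row does not reach only later rows make up. A row lasts 1/8 s, in which the tool goes at most 62.5 mm and 10.7 degrees, less where a joint would pass 70% of its speed; a pose out of reach is approached as far as the arm can. A call with a gripper value outside its range is refused whole. The fingers move at their own pace and stop on an object; the grip force is fixed at half the most. Time passes only in rows, so rows that repeat a pose let the fingers close. It gives the time, the measured TCP pose, the force, the opening and the grip force at its end, in the units of the state.
- status.read_state(): the state, without advancing time (a new reading comes with each control period).
- viewer.snapshot(name): name is "scene" or "top" or "wrist"; returns a dict with "pixels" (384x512x3 uint8, red, green, blue), "K" (3x3 intrinsics, pixels), "rvec" (rotation vector, rad) and "tvec" (3), from world to camera coordinates, as OpenCV has them. Camera axes: x right, y down, z forward; pixel columns grow to the right and rows downward; lengths in m; the calibration is good to about 2 mm. The wrist camera is an equidistant fisheye: a pixel r from the principal point sees the ray r / f radians off the axis. A picture is of the moment at which its call begins. There is no depth.
- order.sign_off(): hands the job in; it is judged then, once.
Trained networks look in the newest picture that a camera, given by its name, has taken for a name from the list of things; names that differ only in an ending like _2 or _b are one class to them, and where a whole thing is asked for, a point or a joint stands for the part that bears it (a point fixed in the world has none). Each returns a list of dicts, best first, with "conf" (0 to 1); they miss things now and then, are a little off and sometimes report something else, mostly with a low value. They report only what shows in the picture. A call takes as long as a camera call. They do not tell look-alikes from the thing itself.
- models.boxes_of(camera, thing): "location" ([x, y, z] in m, in world coordinates, good to about 4 mm: the middle of the surface that is visible of it).
The state is a dict: "clock": time; "qpos": joint angles; "qd": joint speeds; "effort": joint torques, N m; "ee_pos": TCP position; "orientation": TCP orientation; "force": force on the tool from outside, world axes, zero at the start; "ft_torque": the same for the moment, N m; "width": opening from 0.0 (shut) to 1.0 (fully open); "gripper_force": force on a finger pad.
Only numpy, scipy, OpenCV 4.12 (cv2) and the standard library are available. Lean on these libraries where they do the work, as an engineer would, in place of code of your own. Each camera call takes 0.05 s, during which the arm holds its last target. There are 200 camera calls.

## Task

Stand the 100 ml bottle that is out on the bench in the empty bay of the metal bottle rack, next to the bottle already there, keeping it upright all the way. Once it stands there released, lift the rack's retaining arm by its handle, swing it shut across the front of both bays and over the lip of its catch, and let it down until it rests fully home in the slot. Leave the other bottle in its bay, and do not disturb the beaker or the tape roll.

Things in the scene. Friction and masses are not known exactly. Their poses are not given: they have to be found in the camera images.
- rack: Low aluminium bottle rack fixed to the bench, 105 mm deep (x), 236 mm long (y). Origin at bench level midway between its two bays; x points to its back wall, y along the row away from the arm's hinge pin, z up; open front to -x. Base plate 6 mm thick = floor of the bays. Bays at y = -38.5 mm (occupied) and y = +38.5 mm (empty), 74 mm wide.
- bay (a point): Centre of the floor of the empty bay (rack x 0, y 38.5, z 6 mm), axes as the rack's; the bottle's origin belongs here, with 9 mm of play along the row and 5 mm across. Walls 3 mm thick, ending 30 mm above the bench, left, right and behind; front open. Two bottles in the rack stand only 21 mm apart: from above, hold a bottle front and back (along the rack's x) there.
- full_bay (a point): Centre of the floor of the occupied bay (rack x 0, y -38.5, z 6 mm), axes as the rack's.
- bottle: The bottle to load: closed round 100 ml laboratory bottle with screw cap, 56 mm in diameter, 104 mm tall, body straight up to 60 mm, 0.15 to 0.28 kg. Loose on the front strip, ahead of the robot, right of the rack's open arm. A lab jack 0.17 m high with a pump to 0.35 m begins 40 to 65 mm behind its axis: carry it to the left first, then back. Origin at the centre of its underside, z up.
- rack_bottle: A like 100 ml bottle (56 mm in diameter, 104 mm tall), standing loose in the occupied bay, the one nearer the hinge pin. Stays there. Origin at the centre of its underside.
- hinge_pin (a point): Point on the vertical hinge axis of the retaining arm (rack x -38, y -90 mm), 28 mm above the bench, the height of the arm's rod. The fixed pin rises to 80 mm.
- handle (a point): Centre of the upright black handle at the free end of the retaining arm: vertical cylinder 18 mm in diameter, 60 mm long, 40 to 100 mm above the bench while the arm is down (centre at 70 mm), 215 mm from the hinge axis. The arm is a steel rod 12 mm in diameter, its axis 28 mm above the bench.
- catch (a point): Where the rod's axis lies once in the catch (rack x -38, y 90, z 28 mm), 180 mm from the hinge axis; the handle is then 35 mm beyond, at y 125 mm. A steel U open at the top, slot 16 mm wide: in front a lip 31 mm high and 5 mm thick, behind it a stop 48 mm high. The rod must be lifted 12 to 22 mm to pass over the lip and be lowered into the slot; pushed level it is stopped by the lip.
- latch_swing (a joint): Swing of the retaining arm about the vertical pin, rad: 0 = closed (rod along the rack's +y from the pin, over the catch), grows as the free end swings out to the front (rack's -x); end stop 1.3. Starts at 0.45 to 0.75. Slight friction: stays where it is left. In the slot it reads -0.02 to 0.02.
- latch_lift (a joint): Rise of the whole arm, level, along its pin, m: 0 = down (rests there by its weight, about 2 N), up to 0.03. It sinks back when let go; resting on the lip of the catch it reads about 0.009, in the slot 0.
- beaker: Small glass beaker, 52 mm wide, 70 mm tall, standing on the bench right of the bottle; stays where it is. Origin at the centre of its underside.
- tape: Roll of label tape lying flat, 62 mm wide, 19 mm high, right of the bottle on the front strip; stays where it is. Origin at the centre of its underside.
There are look-alikes about, which are no part of the job. What is shaped like the bottle but blue or red is not meant.

How it is judged:
On the way, in this order (a step that is already met when the one before it is completed fails the run):
1. the bottle stands upright in the empty bay, let go, the arm still open (x of bottle in the frame of bay between -0.009 and 0.009 m and y of bottle in the frame of bay between -0.012 and 0.012 m and z of bottle in the frame of bay between -0.004 and 0.004 m and angle between bottle's own z axis and vertical below 0.1 rad and contact force between the fingers and bottle below 0.1 N and linear speed of bottle below 0.02 m/s and value of joint latch_swing above 0.25 rad), for 0.2 s.
2. the arm has swung shut and dropped into its catch (value of joint latch_swing below 0.05 rad and value of joint latch_lift below 0.004 m), for 0.2 s.
At the end, for the whole second after the job is handed in: Both bottles stand upright (within 0.1 rad) at rest on the floor of their bays, each within 12 mm of the bay's centre along the row, 9 mm across it and 4 mm in height; the arm is in its catch: swing below 0.05 rad, lift below 4 mm (all of step 2 and x of bottle in the frame of bay between -0.009 and 0.009 m and y of bottle in the frame of bay between -0.012 and 0.012 m and z of bottle in the frame of bay between -0.004 and 0.004 m and angle between each of bottle, rack_bottle's own z axis and vertical below 0.1 rad and x of rack_bottle in the frame of full_bay between -0.009 and 0.009 m and y of rack_bottle in the frame of full_bay between -0.012 and 0.012 m and z of rack_bottle in the frame of full_bay between -0.004 and 0.004 m and linear speed of bottle below 0.02 m/s and velocity of joint latch_swing below 0.05 rad/s); the robot touches nothing.
It fails at once if the bottle being loaded is tipped by more than 0.6 rad (angle between bottle's own z axis and vertical above 0.6 rad).
It fails at once if the bottle already in the rack is pushed more than 25 mm or tipped more than 0.3 rad (distance of rack_bottle from where it was at the start of the episode above 0.025 m or angle between rack_bottle's own z axis and vertical above 0.3 rad).
It fails at once if the beaker or the tape roll is shifted by more than 30 mm (distance of any of beaker, tape from where it was at the start of the episode above 0.03 m).
It also fails if it takes over 61 s, if anything falls off the work surface, if the arm or the gripper's body presses on something with over 40 N, if the wrist force passes 120 N, or if a joint passes its speed limit or range.

## Working session

There is one attempt and no reset: what is moved stays moved. The work goes in short steps, Python scripts to look and compute and a shell command to move; the robot and the scene stay as the last step left them, time stands still between calls to the robot, and variables do not carry over. Pictures are saved under pics/ and viewed, at most 11 in all, crops included, and the job is handed in when it is done.

```bash
mkdir -p pics; cat > h.py <<'E'
import numpy as np,cv2
from scipy.spatial.transform import Rotation as R
from cell import status,viewer,order,models
def snap(n,f=None):
    s=viewer.snapshot(n)
    if f: cv2.imwrite('pics/'+f,np.ascontiguousarray(s['pixels'][:,:,::-1]))
    return s
def ray(s,u,v,z):
    M=cv2.Rodrigues(np.array(s['rvec'],float))[0];t=np.array(s['tvec'],float).ravel()
    d=M.T@np.linalg.inv(s['K'])@np.array([u,v,1.]);c=-M.T@t
    return c+d*(z-c[2])/d[2]
def proj(s,p):
    return cv2.projectPoints(np.atleast_2d(np.array(p,float)),np.array(s['rvec'],float),np.array(s['tvec'],float),np.array(s['K'],float),None)[0].reshape(-1,2)
E
python3 - <<'E'
from h import *
st=status.read_state();print({k:np.round(v,3) for k,v in st.items()})
for c in('scene','top'):
    snap(c,c+'1.png')
    for n in('rack','bottle','rack_bottle','hinge_pin','handle','catch','beaker','tape'):
        try:
            for b in models.boxes_of(c,n)[:4]: print(c,n,np.round(b['location'],3),round(b['conf'],2))
        except Exception as e: print(n,e)
print(status.read_state()['clock'])
E
```

```text
{'clock': np.float64(0.0), 'qpos': array([ 1.157,  0.053,  1.614, -0.   ,  1.476, -0.119]), 'qd': array([ 0.001, -0.   , -0.001,  0.001,  0.   , -0.   ]), 'effort': array([-0.0000e+00, -3.9369e+01, -3.7018e+01, -0.0000e+00,  7.0000e-03,
        0.0000e+00]), 'ee_pos': array([0.181, 0.597, 0.23 ]), 'orientation': array([-3.14 , -0.   ,  2.847]), 'force': array([-0.725,  0.695,  0.536]), 'ft_torque': array([ 0.03 , -0.004,  0.032]), 'gripper_force': np.float64(0.0), 'width': np.float64(1.001)}
scene rack [0.543 0.27  0.02 ] 0.96
scene bottle [0.414 0.041 0.063] 0.86
scene bottle [ 0.424 -0.215  0.058] 0.76
scene bottle [0.684 0.331 0.063] 0.68
scene bottle [0.469 0.29  0.029] 0.56
scene rack_bottle [0.556 0.177 0.072] 0.87
scene hinge_pin [0.549 0.263 0.017] 0.98
scene handle [0.47  0.289 0.033] 0.75
scene handle [ 0.406 -0.125  0.048] 0.69
scene catch [0.547 0.266 0.022] 0.64
scene beaker [ 0.408 -0.125  0.047] 0.94
scene beaker [0.548 0.267 0.017] 0.33
scene tape [ 0.41  -0.358  0.019] 0.86
top rack [0.563 0.248 0.006] 0.98
top bottle [ 0.441 -0.198  0.09 ] 0.85
top bottle [0.438 0.053 0.104] 0.82
top bottle [0.566 0.245 0.005] 0.75
top bottle [0.73  0.172 0.08 ] 0.69
top rack_bottle [0.566 0.175 0.09 ] 0.63
top hinge_pin [0.567 0.248 0.009] 0.92
top handle [0.484 0.264 0.032] 0.52
top catch [0.563 0.246 0.006] 0.89
top beaker [ 0.416 -0.12   0.004] 0.73
top tape [ 0.424 -0.349  0.021] 0.49
0.9
```

View pics/top1.png

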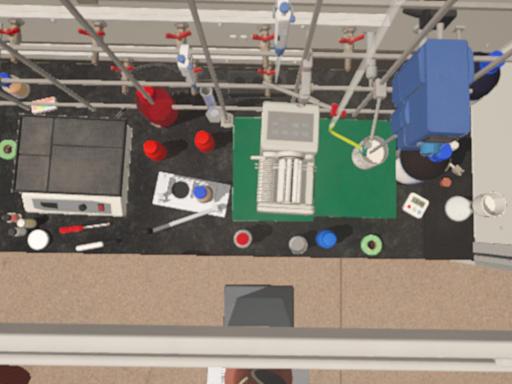

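View pics/scene1.png

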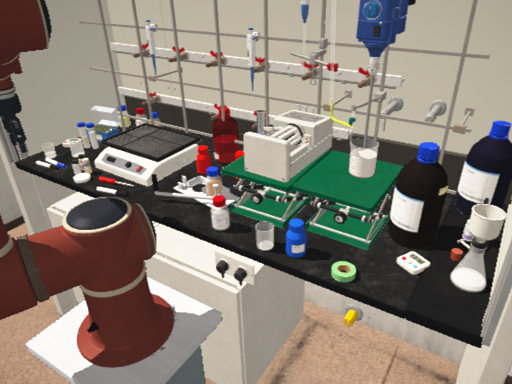

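The top view shows the bottle with a red cap at (242,239), the rack at (190,193) with its bottle at (203,193), and the open arm running from (215,210) to the handle at about (152,231). Next I'll enlarge the rack.

```bash
python3 - <<'E'
import cv2,numpy as np
t=cv2.imread('pics/top1.png')[160:260,135:265];s=cv2.imread('pics/scene1.png')[155:240,140:260]
t=cv2.resize(t,None,fx=6,fy=6,interpolation=cv2.INTER_CUBIC)
cv2.imwrite('pics/c1.png',t)
E
```

```text
(no output)
```

View pics/c1.png

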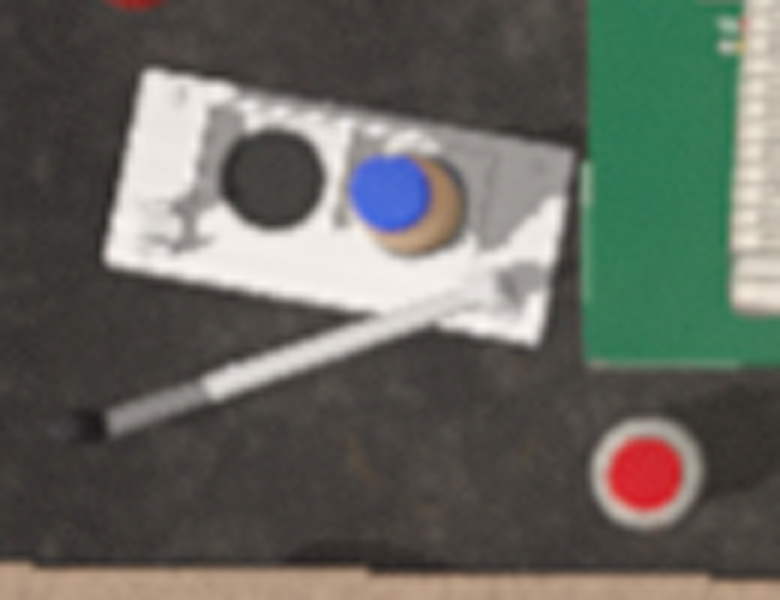

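The rack's base corners are at crop (148,70), (575,150), (540,347) and (107,262). The dark disc marking the empty bay is at (273,178), the handle at about (85,427), and the bottle's cap at (645,473).

```bash
python3 - <<'E'
from h import *
s=snap('top')
f=lambda u,v,z: ray(s,135+(u+.5)/6-.5,160+(v+.5)/6-.5,z)
C=np.array([f(148,70,.006),f(575,150,.006),f(540,347,.006),f(107,262,.006)])[:,:2]
print(np.round(C,4))
L=np.array([[.0525,.118],[.0525,-.118],[-.0525,-.118],[-.0525,.118]])
# rigid fit (base x extent assumed symmetric)
lc=L-L.mean(0);cc=C-C.mean(0)
a=np.arctan2((lc[:,0]*cc[:,1]-lc[:,1]*cc[:,0]).sum(),(lc*cc).sum())
Rm=np.array([[np.cos(a),-np.sin(a)],[np.sin(a),np.cos(a)]]);o=C.mean(0)
print('yaw',a,'o',o,'res',np.round(cc-lc@Rm.T,4).tolist())
for n,p in dict(bay=(0,.0385),full=(0,-.0385),pin=(-.038,-.09),catch=(-.038,.09),hclosed=(-.038,.125)).items(): print(n,np.round(o+Rm@p,4))
print('disc',f(273,178,.006),'rbcap',f(390,193,.110),'pin',f(523,270,.08),'handle',f(88,425,.07),f(62,430,.1),f(105,425,.04),'cap',f(645,473,.104),'body',f(647,473,.06))
pin=o+Rm@(-.038,-.09)
h=f(85,427,.07)[:2];d=Rm.T@(h-pin);print('h',h,np.hypot(*d),'swing',np.arctan2(-d[0],d[1]))
E
```

```text
[[0.6449 0.334 ]
 [0.6058 0.1017]
 [0.4989 0.1178]
 [0.5404 0.3517]]
yaw -0.16901762441605742 o [0.57249804 0.22629691] res [[0.0008, 0.0002], [0.0014, 0.0006], [-0.002, -0.001], [-0.0002, 0.0003]]
bay [0.579  0.2642]
full [0.566  0.1883]
pin [0.5199 0.144 ]
catch [0.5502 0.3214]
hclosed [0.5561 0.3559]
disc [0.58743634 0.26428257 0.006     ] rbcap [0.57171826 0.18541474 0.11      ] pin [0.53622558 0.12111234 0.08      ] handle [0.4537488 0.3408925 0.07     ] [0.45143634 0.34556785 0.1       ] [0.45352101 0.34014314 0.04      ] cap [0.43539814 0.055747   0.104     ] body [0.43417148 0.0565582  0.06      ]
h [0.45270978 0.3423692 ] 0.20946648298592405 swing 0.4955595108557695
```

```bash
cat >> h.py <<'E'
def go(x,y,z,yaw):
    st=status.read_state();Rc=R.from_euler('xyz',st['orientation']);Rt=R.from_euler('xyz',[np.pi,0,yaw])
    d=Rc.inv().apply(np.array([x,y,z])-st['ee_pos'])*100
    print('pos',np.round(st['ee_pos'],4),'rpy',np.round(st['orientation'],4),'dp',np.round(d,2),'turn',np.round((Rc.inv()*Rt).as_rotvec(),3),'t',st['clock'],'F',np.round(st['force'],1),'w',round(st['width']*8.54,2),'gf',st['gripper_force'])
def wray(s,u,v,z):
    K=s['K'];a=(u-K[0][2])/K[0][0];b=(v-K[1][2])/K[1][1];r=np.hypot(a,b)
    d=np.array([np.sin(r)*a/r,np.sin(r)*b/r,np.cos(r)])
    M=cv2.Rodrigues(np.array(s['rvec'],float))[0];c=-M.T@np.array(s['tvec'],float).ravel();d=M.T@d
    return c+d*(z-c[2])/d[2]
E
python3 - <<'E'
from h import *
go(.48,.24,.30,np.pi)
import cv2
s=snap('top');f=lambda u,v,z: ray(s,135+(u+.5)/6-.5,160+(v+.5)/6-.5,z)
for p in((590,362),(780,372),(588,165)):print(f(*p,.17),f(*p,.0))
E
```

```text
pos [0.1816 0.598  0.2313] rpy [3.1415 0.     2.8468] dp [-38.96 -25.59  -6.87] turn [ 0.     0.    -0.295] t 0.95 F [ 0.3 -0.2  0.9] w 8.55 gf 0.0
[0.4886735  0.08002376 0.17      ] [0.49148026 0.09112736 0.        ]
[ 0.48559306 -0.00942199  0.17      ] [ 0.48794351 -0.01156838  0.        ]
[0.58173796 0.08328249 0.17      ] [0.59833079 0.09486883 0.        ]
```

```bash
python3 -m inch '{"dp":[[-5,-3.2,-6.9],[-10,-6.4,-6.9],[-15,-9.6,-6.9],[-20,-12.8,-6.9],[-25,-16,-6.9],[-30,-19.2,-6.9],[-35,-22.4,-6.9],[-39,-25.6,-6.9],[-39,-25.6,-6.9],[-39,-25.6,-6.9]],"turn":[[0,0,-0.1],[0,0,-0.2],[0,0,-0.295],[0,0,-0.295],[0,0,-0.295],[0,0,-0.295],[0,0,-0.295],[0,0,-0.295],[0,0,-0.295],[0,0,-0.295]],"gripper":[8.54,8.54,8.54,8.54,8.54,8.54,8.54,8.54,8.54,8.54]}'
python3 - <<'E'
from h import *
s=snap('wrist','w1.png');print(s['K'])
for n in('rack','bottle','rack_bottle','handle'):
  for b in models.boxes_of('wrist',n)[:3]: print(n,np.round(b['location'],3),round(b['conf'],2))
go(.435,.056,.17,np.pi)
E
```

```text
clock: 2.25
ee_pos: [0.4802, 0.24, 0.3003]
orientation: [3.141, -0.0, 3.142]
force: [0.0, 0.2, 0.2]
width: 1.003
gripper_force: 0.0
[[297.31863964   0.         256.88625823]
 [  0.         297.31863964 190.67330151]
 [  0.           0.           1.        ]]
rack [0.554 0.253 0.007] 0.92
bottle [ 0.443 -0.184  0.051] 0.91
bottle [0.693 0.335 0.068] 0.89
bottle [0.428 0.073 0.075] 0.79
rack_bottle [0.558 0.189 0.078] 0.98
handle [0.481 0.263 0.035] 0.73
pos [0.4797 0.2408 0.3004] rpy [ 3.1415e+00  1.0000e-04 -3.1394e+00] dp [  4.52 -18.47  13.04] turn [0.    0.    0.002] t 2.5 F [-0.2 -0.9 -0.4] w 8.55 gf 0.0
```

View pics/w1.png

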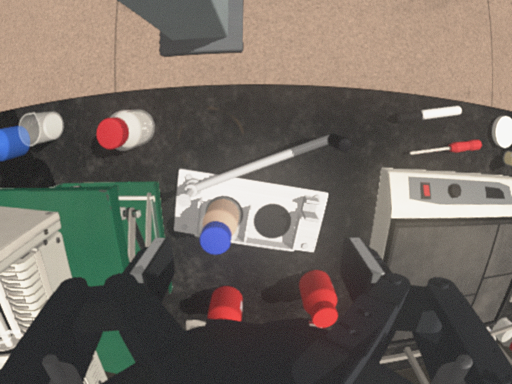

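The wrist view shows the disc of the empty bay at about (271,221), the pin at (189,185), and the handle at about (338,143). The bottle's cap is at (113,133) and its body at (140,127).

```bash
python3 - <<'E'
from h import *
s=snap('wrist')
for n,p in dict(disc=(271.5,221,.006),fl=(327,192,.006),bl=(319,252,.006),fr=(181,169,.006),rbcap=(215,236,.11),bcap=(113,133,.1),hand=(338,143,.1),hand2=(337,143,.07),pinbase=(190,187,.028),pintop=(187,189,.08)).items(): print(n,np.round(wray(s,*p),4))
g=s['pixels'][140:300,150:380]
cv2.imwrite('pics/w1c.png',cv2.resize(g[:120,:,::-1],None,fx=3.4,fy=3.4,interpolation=cv2.INTER_CUBIC))
E
```

```text
disc [0.5862 0.2643 0.006 ]
fl [0.538  0.3506 0.006 ]
bl [0.6434 0.3457 0.006 ]
fr [0.5017 0.1242 0.006 ]
rbcap [0.5646 0.189  0.11  ]
bcap [0.4341 0.0611 0.1   ]
hand [0.4495 0.3372 0.1   ]
hand2 [0.4531 0.3443 0.07  ]
pinbase [0.5243 0.1422 0.028 ]
pintop [0.5125 0.1503 0.08  ]
```

View pics/w1c.png

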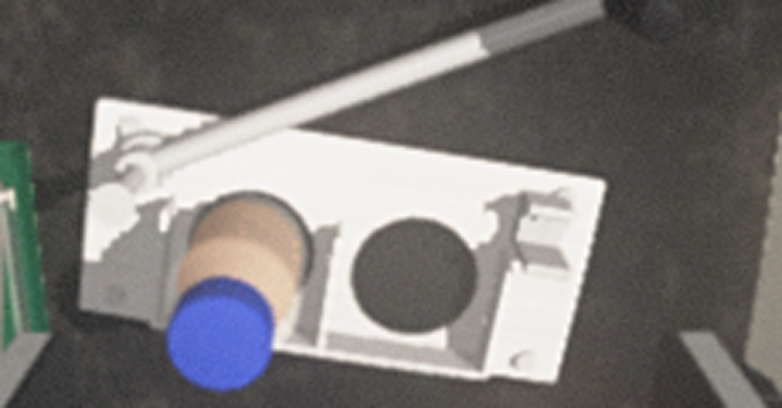

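```bash
python3 -m inch '{"dp":[[0.9,-3.7,0],[1.8,-7.4,0],[2.7,-11.1,0],[3.6,-14.8,0],[4.5,-18.5,3],[4.5,-18.5,8],[4.5,-18.5,12],[4.5,-18.5,12],[4.5,-18.5,12]],"turn":[[0,0,0],[0,0,0],[0,0,0],[0,0,0],[0,0,0],[0,0,0],[0,0,0],[0,0,0],[0,0,0]],"gripper":[8.54,8.54,8.54,8.54,8.54,8.54,8.54,8.54,8.54]}'
python3 - <<'E'
from h import *
s=snap('wrist','w2.png')
for b in models.boxes_of('wrist','bottle')[:3]: print(np.round(b['location'],3),round(b['conf'],2))
go(.435,.056,.037,np.pi)
E
```

```text
clock: 3.68
ee_pos: [0.4363, 0.0551, 0.1822]
orientation: [-3.141, 0.003, -3.141]
force: [-0.0, 1.4, -0.4]
width: 1.001
gripper_force: 0.0
[0.424 0.056 0.105] 0.89
[ 0.435 -0.188  0.072] 0.78
pos [0.4369 0.055  0.1831] rpy [-3.1414  0.0043 -3.1408] dp [ 0.26  0.11 14.61] turn [-0.     0.004  0.001] t 3.775 F [0.3 0.4 0.6] w 8.56 gf 0.0
```

View pics/w2.png

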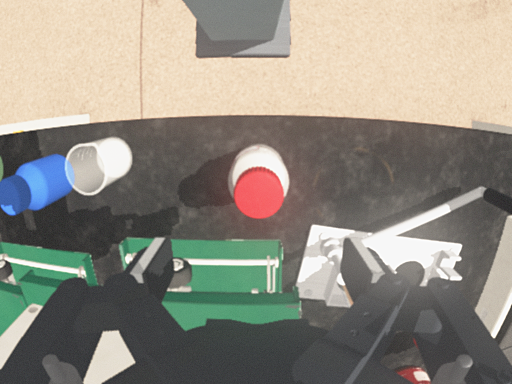

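The wrist view has the cap's top at about (259,194), midway between the open fingers, which are at (150,270) and (365,270).

```bash
python3 - <<'E'
from h import *
s=snap('wrist')
im=cv2.cvtColor(s['pixels'],cv2.COLOR_RGB2HSV)
m=(((im[...,0]<8)|(im[...,0]>172))&(im[...,1]>150)).astype(np.uint8);m[:140]=0;m[240:]=0;m[:,:200]=0;m[:,320:]=0
ys,xs=np.nonzero(m);print(xs.min(),xs.max(),ys.min(),ys.max())
cx=(xs.min()+xs.max())/2; w=(xs.max()-xs.min())/2
print(wray(s,cx,ys.max()-w,.104),wray(s,cx,ys.max(),.104),wray(s,xs.max(),ys.max()-w,.104),wray(s,xs.min(),ys.max()-w,.104),wray(s,259,145,.06))
E
```

```text
235 282 166 216
[0.43243172 0.05622907 0.104     ] [0.45210408 0.05627564 0.104     ] [0.43242021 0.07461529 0.104     ] [0.43244944 0.03785718 0.104     ] [0.40111315 0.05682843 0.06      ]
```

```bash
python3 -m inch '{"dp":[[0.2,0.1,4],[0.2,0.1,8],[0.2,0.1,11],[0.2,0.1,13],[0.2,0.1,14.5],[0.2,0.1,14.5],[0.2,0.1,14.5]],"turn":[[0,0,0],[0,0,0],[0,0,0],[0,0,0],[0,0,0],[0,0,0],[0,0,0]],"gripper":[8.54,8.54,8.54,8.54,8.54,8.54,8.54]}'
python3 -m inch '{"dp":[[0,0,0],[0,0,0],[0,0,0],[0,0,0],[0,0,0],[0,0,0],[0,0,0],[0,0,0]],"turn":[[0,0,0],[0,0,0],[0,0,0],[0,0,0],[0,0,0],[0,0,0],[0,0,0],[0,0,0]],"gripper":[5,4.5,4.5,4.5,4.5,4.5,4.5,4.5]}'
```

```text
clock: 4.7
ee_pos: [0.4345, 0.0557, 0.0365]
orientation: [-3.142, 0.002, -3.141]
force: [-0.6, 0.4, 0.1]
width: 0.999
gripper_force: 0.0
clock: 5.7
ee_pos: [0.4346, 0.0558, 0.0366]
orientation: [3.142, 0.002, -3.141]
force: [-1.2, 0.8, 6.1]
width: 0.64
gripper_force: 64.1
```

```bash
python3 -m inch '{"dp":[[0,0,-2],[0,0,-5],[0,0,-9],[0,0,-12],[0,2,-12],[0,6,-12],[0,10,-12],[0,14,-12],[0,18,-12],[0,21,-12]],"turn":[[0,0,0],[0,0,0],[0,0,0],[0,0,0],[0,0,0],[0,0,0],[0,0,0.15],[0,0,0.3],[0,0,0.45],[0,0,0.6]],"gripper":[4.5,4.5,4.5,4.5,4.5,4.5,4.5,4.5,4.5,4.5]}'
python3 - <<'E'
from h import *
go(.5865,.2643,.16,1.402)
E
```

```text
clock: 6.95
ee_pos: [0.4323, 0.2669, 0.154]
orientation: [-3.14, -0.001, 2.538]
force: [0.8, -0.1, -1.7]
width: 0.644
gripper_force: 64.1
pos [0.4323 0.2669 0.154 ] rpy [-3.1397e+00 -1.1000e-03  2.5379e+00] dp [-12.84   8.54  -0.62] turn [-0.002  0.     1.136] t 6.95 F [ 0.8 -0.1 -1.7] w 5.5 gf 64.14244651794434
```

```bash
python3 -m inch '{"dp":[[0,0,0],[0,0,0],[0,0,0],[-3,2,0],[-6,4,0],[-9,6,0],[-12.8,8.5,0],[-12.8,8.5,0],[-12.8,8.5,0],[-12.8,8.5,0]],"turn":[[0,0,0.17],[0,0,0.34],[0,0,0.51],[0,0,0.68],[0,0,0.85],[0,0,1.02],[0,0,1.136],[0,0,1.136],[0,0,1.136],[0,0,1.136]],"gripper":[4.5,4.5,4.5,4.5,4.5,4.5,4.5,4.5,4.5,4.5]}'
python3 - <<'E'
from h import *
s=snap('wrist','w3.png')
t=snap('top');g=t['pixels'][150:250,130:260,::-1]
cv2.imwrite('pics/w3.png',np.vstack([cv2.resize(s['pixels'][:,:,::-1],(512,384)),np.pad(cv2.resize(g,(260,200)),((0,0),(0,252),(0,0)))]))
print([(np.round(b['location'],3),round(b['conf'],2)) for b in models.boxes_of('wrist','rack')])
go(.5865,.2643,.06,1.402)
E
```

```text
clock: 8.2
ee_pos: [0.5858, 0.2637, 0.1548]
orientation: [-3.14, 0.001, 1.407]
force: [-0.1, 0.0, -3.5]
width: 0.643
gripper_force: 64.7
[(array([0.572, 0.305, 0.007]), 0.92)]
pos [0.5863 0.2638 0.1555] rpy [ 3.1415e+00 -1.0000e-04  1.4066e+00] dp [0.05 0.01 9.55] turn [ 0.    -0.     0.005] t 8.35 F [ 0.4 -0.5 -2.2] w 5.5 gf 64.73222136497498
```

View pics/w3.png

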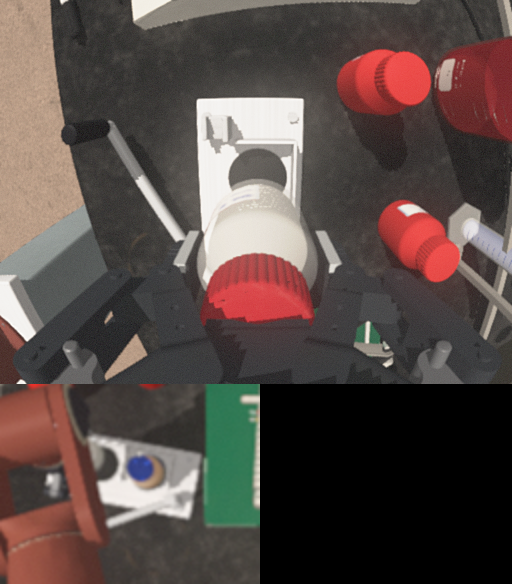

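The wrist view shows the rack square to the gripper. The disc is centred at column 257, its far edge is at row 149, and the bottle is above and in line with it.

```bash
python3 - <<'E'
from h import *
s=snap('wrist')
P=lambda u,v,z:wray(s,u,v,z)
yh=np.array([.168,.986,0]);xh=np.array([.986,-.168,0]);b=np.array([.5865,.2643,0])
for n,p in dict(dl=(228,178,.006),dr=(286,178,.006),dt=(257,149,.006),wall=(265,141.5,.03),cornerFL=(198,99,.006),cornerBL=(303,99,.006),back=(293,160,.03),lip=(205,125,.031)).items():
    q=P(*p)-b;print(n,np.round([q@xh,q@yh],4))
E
```

```text
dl [-0.0295 -0.0014]
dr [ 0.0294 -0.0011]
dt [-0.0002  0.0284]
wall [0.007  0.0388]
cornerFL [-0.0584  0.0788]
cornerBL [0.0446 0.0788]
back [0.033  0.0219]
lip [-0.0473  0.0542]
```

```bash
python3 -m inch '{"dp":[[0,0,3],[0,0,6],[0,0,8.5],[0,0,10],[0,0,10.7],[0,0,11.1],[0,0,11.2],[0,0,11.2]],"turn":[[0,0,0],[0,0,0],[0,0,0],[0,0,0],[0,0,0],[0,0,0],[0,0,0],[0,0,0]],"gripper":[4.5,4.5,4.5,4.5,4.5,4.5,4.5,4.5]}'
```

```text
clock: 9.4
ee_pos: [0.5876, 0.2638, 0.0442]
orientation: [3.14, -0.001, 1.406]
force: [-0.8, -0.0, -3.5]
width: 0.64
gripper_force: 64.8
```

```bash
python3 -m inch '{"dp":[[0,0,0.1],[0,0,0.15],[0,0,0.15]],"turn":[[0,0,0],[0,0,0],[0,0,0]],"gripper":[4.5,4.5,4.5]}'
```

```text
clock: 9.78
ee_pos: [0.5875, 0.2639, 0.0427]
orientation: [3.141, -0.001, 1.406]
force: [-1.0, 0.1, 2.3]
width: 0.64
gripper_force: 65.3
```

```bash
python3 -m inch '{"dp":[[0,0,0],[0,0,0],[0,0,0],[0,0,0],[0,0,-3],[0,0,-7],[0,0,-11],[0,0,-13],[0,0,-13]],"turn":[[0,0,0],[0,0,0],[0,0,0],[0,0,0],[0,0,0],[0,0,0],[0,0,0],[0,0,0],[0,0,0]],"gripper":[6.5,8.2,8.2,8.2,8.2,8.2,8.2,8.2,8.2]}'
python3 - <<'E'
from h import *
s=snap('wrist','w4.png')
print([(np.round(b['location'],3),round(b['conf'],2)) for n in('bottle','handle') for b in models.boxes_of('wrist',n)])
go(.45,.342,.17,1.402)
E
```

```text
clock: 10.9
ee_pos: [0.5879, 0.264, 0.1735]
orientation: [3.139, -0.001, 1.406]
force: [-0.1, 0.3, -0.7]
width: 0.956
gripper_force: 0.0
[(array([0.694, 0.339, 0.089]), 0.78), (array([0.726, 0.194, 0.072]), 0.76), (array([0.591, 0.276, 0.109]), 0.61), (array([0.478, 0.282, 0.035]), 0.68)]
pos [0.5858 0.2633 0.1692] rpy [-3.1381e+00  1.8000e-03  1.4058e+00] dp [  5.54 -14.69  -0.04] turn [-0.003  0.002  0.004] t 11.05 F [-1.   0.4 -0.2] w 8.24 gf 0.0
```

View pics/w4.png

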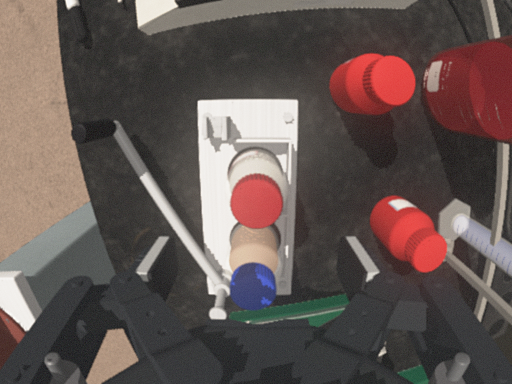

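The wrist view shows the bottle upright in the bay (cap at (256,203)), next to the other bottle (cap at (252,287)). The handle's top is at (80,133) and its foot at (115,126).

```bash
python3 - <<'E'
from h import *
s=snap('wrist')
print(wray(s,80,133,.1),wray(s,117,125,.04))
pin=np.array([.5274,.144])
for q in (.5,.524,.55): print(q,pin+.215*np.array([np.cos(1.402+q),np.sin(1.402+q)]))
go(.453,.344,.17,1.926)
E
```

```text
[0.4538632  0.34350089 0.1       ] [0.45933533 0.34373701 0.04      ]
0.5 [0.45748597 0.3473151 ]
0.524 [0.45262701 0.34557877]
0.55 [0.44741183 0.34356676]
pos [0.5857 0.2632 0.169 ] rpy [-3.1378e+00  1.9000e-03  1.4058e+00] dp [  5.79 -14.42  -0.05] turn [-0.004  0.001 -0.52 ] t 11.1 F [-0.4 -0.2  0. ] w 8.19 gf 0.0
```

```bash
python3 -m inch '{"dp":[[1.2,-2.9,0],[2.4,-5.8,0],[3.5,-8.7,0],[4.6,-11.5,0],[5.8,-14.4,0],[5.8,-14.4,0],[5.8,-14.4,0]],"turn":[[0,0,-0.15],[0,0,-0.3],[0,0,-0.45],[0,0,-0.52],[0,0,-0.52],[0,0,-0.52],[0,0,-0.52]],"gripper":[6,6,6,6,6,6,6]}'
python3 - <<'E'
from h import *
s=snap('wrist','w5.png')
go(.454,.344,.056,1.926)
E
```

```text
clock: 11.98
ee_pos: [0.4544, 0.3441, 0.1707]
orientation: [-3.14, 0.001, 1.926]
force: [0.3, 0.2, 0.9]
width: 0.705
gripper_force: 0.0
pos [0.4548 0.344  0.171 ] rpy [-3.1405e+00  5.0000e-04  1.9253e+00] dp [ 0.03 -0.06 11.5 ] turn [-0.001  0.001 -0.001] t 12.025 F [0.8 0.1 0.1] w 6.01 gf 0.0
```

View pics/w5.png

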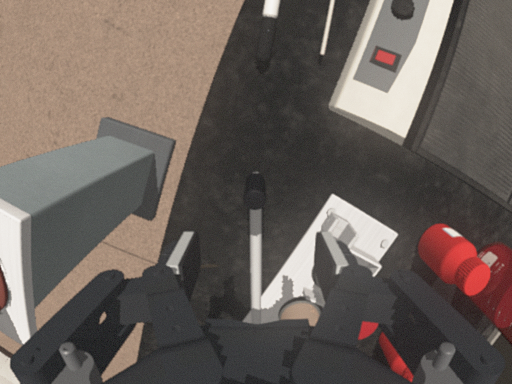

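The handle is midway between the fingers, with its top at about (256,197).

```bash
python3 - <<'E'
from h import *
s=snap('wrist')
print(wray(s,256,198,.1),wray(s,256,182,.05))
E
python3 -m inch '{"dp":[[0,0,4],[0,0,8],[0,0,10],[0,0,11.5],[0,0,11.5],[0,0,11.5]],"turn":[[0,0,0],[0,0,0],[0,0,0],[0,0,0],[0,0,0],[0,0,0]],"gripper":[6,6,6,6,6,6]}'
```

```text
[0.45298797 0.34636541 0.1       ] [0.45300502 0.34584189 0.05      ]
clock: 12.82
ee_pos: [0.4556, 0.3451, 0.0583]
orientation: [3.139, -0.0, 1.926]
force: [0.1, -0.1, 0.6]
width: 0.703
gripper_force: 0.0
```

```bash
python3 -m inch '{"dp":[[0,0,0],[0,0,0],[0,0,0],[0,0,0],[0,0,0],[0,0,0],[0,0,0],[0,0,0],[0,0,0],[0,0,0]],"turn":[[0,0,0],[0,0,0],[0,0,0],[0,0,0],[0,0,0],[0,0,0],[0,0,0],[0,0,0],[0,0,0],[0,0,0]],"gripper":[3,1.2,1.2,1.2,1.2,1.2,1.2,1.2,1.2,1.2]}'
python3 - <<'E'
from h import *
st=status.read_state();go(.5635,.3559,.075,1.402)
p=st['ee_pos'][:2];Rc=R.from_euler('xyz',st['orientation'])
pin=np.array([.5274,.144]);v=p-pin;r=np.hypot(*v);a=np.arctan2(v[1],v[0]);print(r,a-1.402)
for q in (.42,.32,.22,.15,.08,0.0):
    t=pin+r*np.array([np.cos(1.402+q),np.sin(1.402+q)])
    print(q,np.round(Rc.inv().apply(np.r_[t-p,0])*100,2),'turn',round(a-1.402-q,3))
E
```

```text
clock: 14.08
ee_pos: [0.4545, 0.3448, 0.0569]
orientation: [3.141, -0.0, 1.926]
force: [-0.2, 3.4, 1.2]
width: 0.193
gripper_force: 58.5
pos [0.4545 0.3448 0.0569] rpy [ 3.1413e+00 -5.0000e-04  1.9258e+00] dp [-2.75 10.61 -1.81] turn [ 0.    -0.001  0.524] t 14.075 F [-0.2  3.4  1.2] w 1.65 gf 58.54496240615845
0.21361073877065379 0.5170256725882048
0.42 [-0.11  2.07  0.  ] turn 0.097
0.32 [-0.44  4.18  0.  ] turn 0.197
0.22 [-0.98  6.25  0.  ] turn 0.297
0.15 [-1.47  7.66  0.  ] turn 0.367
0.08 [-2.07  9.03  0.  ] turn 0.437
0.0 [-2.86 10.54  0.  ] turn 0.517
```

```bash
python3 -m inch '{"dp":[[0,0,-0.6],[0,0,-1.2],[0,0,-1.8],[0,0,-1.8],[0,1.0,-1.8],[-0.1,2.1,-1.8],[-0.25,3.1,-1.8],[-0.44,4.2,-1.8],[-0.44,4.2,-1.8],[-0.44,4.2,-1.8]],"turn":[[0,0,0],[0,0,0],[0,0,0],[0,0,0],[0,0,0.05],[0,0,0.1],[0,0,0.15],[0,0,0.2],[0,0,0.2],[0,0,0.2]],"gripper":[1.2,1.2,1.2,1.2,1.2,1.2,1.2,1.2,1.2,1.2]}'
python3 - <<'E'
from h import *
st=status.read_state();go(.5635,.3559,.075,1.402)
p=st['ee_pos'][:2];Rc=R.from_euler('xyz',st['orientation'])
pin=np.array([.5274,.144]);v=p-pin;r=np.hypot(*v);a=np.arctan2(v[1],v[0]);print(r,a-1.402)
for q in (.25,.17,.1,.05,0.0,-.01):
    t=pin+.2136*np.array([np.cos(1.402+q),np.sin(1.402+q)])
    print(q,np.round(Rc.inv().apply(np.r_[t-p,0])*100,2),'turn',round(a-1.402-q,3))
E
```

```text
clock: 15.32
ee_pos: [0.4951, 0.3547, 0.0745]
orientation: [-3.141, 0.001, 1.727]
force: [0.9, -0.9, -2.5]
width: 0.192
gripper_force: 58.6
pos [0.4951 0.3547 0.0745] rpy [-3.1413e+00  6.0000e-04  1.7267e+00] dp [-0.94  6.77 -0.05] turn [-0.     0.001  0.325] t 15.325 F [ 0.9 -0.9 -2.5] w 1.64 gf 58.58169436454773
0.2131362930217212 0.320706775434326
0.25 [-0.01  1.51 -0.  ] turn 0.071
0.17 [-0.21  3.21 -0.  ] turn 0.151
0.1 [-0.49  4.67 -0.  ] turn 0.221
0.05 [-0.75  5.71 -0.  ] turn 0.271
0.0 [-1.07  6.73 -0.  ] turn 0.321
-0.01 [-1.14  6.93 -0.  ] turn 0.331
```

```bash
python3 -m inch '{"dp":[[0,0.8,0],[0,1.5,0],[-0.1,2.4,0],[-0.2,3.2,0],[-0.33,4,0],[-0.49,4.7,0],[-0.62,5.3,0],[-0.8,5.9,0],[-1,6.6,0],[-1,6.6,0]],"turn":[[0,0,0.035],[0,0,0.07],[0,0,0.11],[0,0,0.15],[0,0,0.19],[0,0,0.22],[0,0,0.25],[0,0,0.28],[0,0,0.315],[0,0,0.315]],"gripper":[1.2,1.2,1.2,1.2,1.2,1.2,1.2,1.2,1.2,1.2]}'
python3 - <<'E'
from h import *
go(.5635,.3559,.075,1.402)
st=status.read_state();v=st['ee_pos'][:2]-np.array([.5274,.144]);print(np.arctan2(v[1],v[0])-1.402)
s=snap('scene','s6.png');w=snap('wrist')
cv2.imwrite('pics/s6.png',np.hstack([cv2.resize(s['pixels'][150:240,150:260,::-1],(440,360)),np.ascontiguousarray(w['pixels'][150:350,170:340,::-1]).repeat(2,0).repeat(2,1)[:360]]))
E
```

```text
clock: 16.58
ee_pos: [0.5627, 0.3545, 0.0744]
orientation: [-3.141, 0.001, 1.409]
force: [0.8, -6.2, -2.3]
width: 0.188
gripper_force: 58.6
pos [0.5627 0.3545 0.0744] rpy [-3.1412e+00  1.5000e-03  1.4089e+00] dp [ 0.15  0.05 -0.06] turn [-0.     0.002  0.007] t 16.575 F [ 0.8 -6.2 -2.3] w 1.61 gf 58.597442507743835
0.0025809884744658618
```

View pics/s6.png

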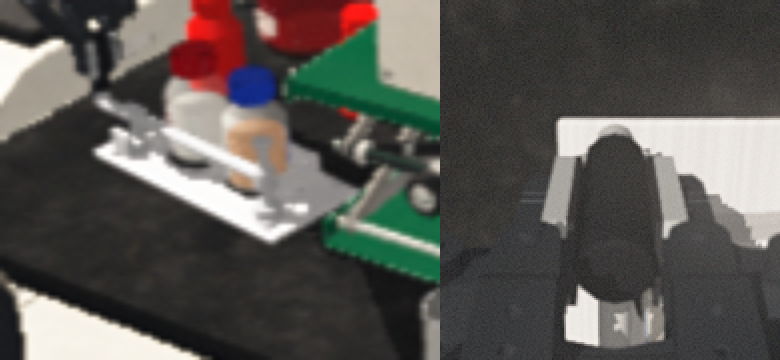

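The arm lies across both bays, lifted, with the rod above the catch at about (150,125) in the left crop. I'll lower it.

```bash
python3 -m inch '{"dp":[[-0.1,0,0.3],[-0.1,0,0.6],[-0.1,0,0.9],[-0.1,0,1.2],[-0.1,0,1.5],[-0.1,0,1.75],[-0.1,0,1.75]],"turn":[[0,0,0],[0,0,0],[0,0,0],[0,0,0],[0,0,0],[0,0,0],[0,0,0]],"gripper":[1.2,1.2,1.2,1.2,1.2,1.2,1.2]}'
```

```text
clock: 17.55
ee_pos: [0.5622, 0.3546, 0.0577]
orientation: [3.141, -0.0, 1.411]
force: [-0.4, -1.6, -0.1]
width: 0.197
gripper_force: 58.8
```

```bash
python3 -m inch '{"dp":[[0,0,0.05],[0,0,0],[0,0,0],[0,0,0],[0,0,-4],[0,0,-8],[0,0,-12],[0,0,-12],[-0,0,-12]],"turn":[[0,0,0],[0,0,0],[0,0,0],[0,0,0],[0,0,0],[0,0,0],[0,0,0],[0,0,0],[0,0,0]],"gripper":[1.2,4,5,5,5,5,5,5,5]}'
python3 - <<'E'
from h import *
w=snap('wrist');go(.5622,.3546,.18,1.402)
print(wray(w,257,190,.1))
cv2.imwrite('pics/e.png',w['pixels'][:,:,::-1])
E
```

```text
clock: 18.68
ee_pos: [0.5616, 0.3542, 0.1766]
orientation: [-3.141, 0.0, 1.411]
force: [0.2, 0.7, 0.1]
width: 0.587
gripper_force: 0.0
pos [0.5612 0.354  0.1755] rpy [-3.1394e+00  1.4000e-03  1.4108e+00] dp [ 0.08  0.09 -0.45] turn [-0.002  0.001  0.009] t 18.725 F [ 0.8 -0.1 -0.9] w 4.98 gf 0.0
[0.56275155 0.36161061 0.1       ]
```

View pics/e.png

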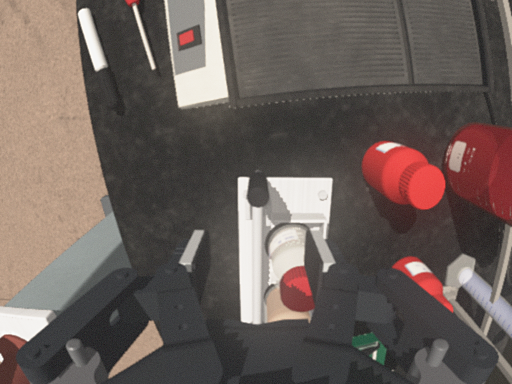

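The rod lies along the front with the handle upright at (258,190). The loaded bottle stands in its bay, and the gripper is clear of everything.

```bash
python3 -c "
from cell import order
print(order.sign_off())"
```

```text
the job is handed in; nothing more can be done
None
```

I stood the bottle upright in the empty bay, lowered the retaining arm into its catch, and handed the job in at about 19 s; `sign_off` gave no verdict. At release the gripper was within 1 mm of its grasp height, which puts the arm in the slot rather than on the lip.

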